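# Turn over a cork-backed cutting template

### The job

On the marble slab lies the broad, notched cutting template, cork side up. Slide it partly out over a long edge of the slab (the one facing the grey cutting mat is handiest), take it by the overhanging edge, turn it over and lay it flat, cork side down, wholly on the mat, so that the mirror-image piece can be cut. Leave the narrow strap template on the slab where it is.

Things in the scene. Friction and masses are not known exactly. Their poses are not given: they have to be found in the camera images.
- template: Broad rigid plate, 120 mm (x) by 100 mm (y), 5 mm thick: 2 mm aluminium under 3 mm cork, 0.1 kg; too wide to grip across. Middle of its +x edge has a notch 36 mm wide, 15 mm deep; the edges at y = +50 and -50 mm are straight, within 10 degrees of parallel to the slab's long edges. Loose on the slab. Origin: centre of the bare aluminium face; z points to the cork side (up at start).
- slab: Fixed marble slab, 280 mm (x) by 200 mm (y), 45 mm high, top smooth and level. Its long sides (y = +100 and -100 mm) face towards and away from the mat; it may stand left or right of the mat. About 100 mm or more of clear table lie between slab and mat. Origin: centre of its underside; z up.
- mat: The fixed grey cutting mat, flat on the table, 240 mm (x) by 200 mm (y), 3 mm thick, empty. Origin: centre of its underside; z up.
- strap: Narrow strap template, also cork up, 140 mm long (y), 34 mm wide (x), 5 mm thick, one end round. Lies loose on the slab's end nearer the robot, along the slab's y, about 20 mm or more from the broad template. To be left alone. Origin: near the middle of its bare face; z up.
Mind the look-alikes: they are no part of the job. Leave any black look-alike of the template alone.

How it is judged:
On the way, in this order (a step that is already met when the one before it is completed fails the run):
1. the template, still flat, sticks out over one of the slab's long edges by at least about 15 mm ((y of template in the frame of slab above 0.065 m or y of template in the frame of slab below -0.065 m) and angle between template's own z axis and vertical below 0.1 rad and height (world z) of template above 0.04 m), for 0.1 s.
2. the template is held on edge in the fingers (angle between template's own z axis and vertical between 0.9 and 2.24 rad and contact force between the fingers and template above 1 N), for 0.2 s.
At the end, for the whole second after the job is handed in: The broad template lies at rest, flat (within 7 degrees) and cork side down on the mat, its centre within 70 mm of the mat's centre along the mat's x and 60 mm along its y; the strap template is within 30 mm of where it was (angle between template's own z axis and vertical above 3.02 rad and height (world z) of template below 0.013 m and x of template in the frame of mat between -0.07 and 0.07 m and y of template in the frame of mat between -0.06 and 0.06 m and linear speed of template below 0.02 m/s and distance of strap from where it was at the start of the episode below 0.03 m); the robot touches nothing.
It fails at once if the strap template is pushed away by more than 30 mm (distance of strap from where it was at the start of the episode above 0.03 m).
It also fails if it takes over 61 s, if anything falls off the work surface, if the arm or the gripper's body presses on something with over 40 N, if the wrist force passes 120 N, or if a joint passes its speed limit or range.

### The arm

A 6-joint arm with a two-finger parallel gripper is mounted at the origin on the work surface. World frame = base frame: x ahead of the robot, y to its left, z up, the work surface at z = 0. Lengths are in m, angles in rad, forces in N, time in s.
With the tool pointing down it reaches from about 0.3 to 0.875 m from the base axis. Payload 6.4 kg.
Tool frame: the origin (TCP) lies where the fingers leave the gripper's body, on its centre line; the fingertips stand ahead of it and the grasp point (between the pads) lies 54 mm ahead of it (robot.tips_ahead is the z of the fingertips in the tool frame, in m); z points along the fingers, y is the direction in which the jaws open and shut (so a half turn about z gives the same grasp; the last joint's range is limited). The gripper opens to 85 mm and grips with 20 to 120 N. Pads are 22 mm wide; open, the fingers measure 114 mm over their backs; the gripper's body (76 mm by 85 mm) begins 54 mm behind the grasp point. The pads swing forward as they close: fully open they stand 13 mm farther back than shut.
Start: joints at [-1.341, 0.181, 1.607, -0, 1.354, -0.206], TCP at [0.243, -0.521, 0.304] pointing down, gripper open.
Joint ranges: [-2.99, 2.99], [-0.89, 2.07], [0.3, 2.58], [-1.14, 4.28], [0, 2.63], [-3.12, 3.12]. Speed limits (rad/s): [2.57, 2.57, 3.01, 3.14, 3.14, 3.14].

### API

Orientations are given as a 3x3 rotation matrix whose columns are the frame's x, y, z axes.
In Python, from plant import robot, capture, camera_params gives the robot as it stands.
- The arm moves only by the tool step_arm, never from a script. Its argument "increments" is a list of rows, each an object of numbers: "tx", "ty", "tz": the shift along the tool's x, y, z in mm; "rx", "ry", "rz": the turn, a rotation vector about the tool's x, y, z in degrees. A call has exactly 8 rows; each row shifts and turns the commanded pose from where the row before left it, along the tool's axes as they then stand; what a row does not reach is not made up. A row lasts 1/12 s, in which the tool goes at most 41.7 mm and 7.16 degrees, less where a joint would pass 70% of its speed; a pose out of reach is approached as far as the arm can. A call with a gripper value outside its range is refused whole. "hand" is the closure, from 0 (fully open) to 1 (shut), set as the call begins (left out, the last holds). The fingers move at their own pace and stop on an object; the grip force is fixed at half the most. Time passes only in rows, so rows that do not move let the fingers close, or fill a call up. It gives the time, the measured TCP pose, the force and the opening at its end, in the units of the state.
- robot.read_state(): the state, without advancing time (a new reading comes with each control period).
- capture(name): name is "scene" or "top" or "wrist"; returns (picture, depth): 480x640x3 uint8, red, green, blue; 480x640 float32, m along the optical axis (not along the pixel's ray), 0 where there is no reading.
- camera_params(name): a dict with "fx", "fy", "cx", "cy" (pixels), "R" (3x3) and "t" (3): a world point X has camera coordinates R X + t. Camera axes: x right, y down, z forward; pixel columns grow to the right and rows downward; lengths in m; the calibration is good to about 2 mm. A picture is of the moment at which its call begins: read the wrist's pose just before it. camera_params takes no time and is no camera call; for the wrist camera it gives the pose at the moment of the call.
- robot.job_done(): hands the job in, once; it reports no verdict.
The state is a dict: "time_s": time; "q": joint angles; "qd": joint speeds; "tau": joint torques, N m; "ee_pos": TCP position; "orientation": TCP orientation; "contact_force": force on the tool from outside, world axes, zero at the start; "ft_torque": the same for the moment, N m; "finger_gap": opening from 0.0 (shut) to 1.0 (fully open).
Only numpy, scipy, OpenCV 4.12 (cv2) and the standard library are available. Lean on these libraries where they do the work, as an engineer would, in place of code of your own. Each camera call takes 0.05 s, during which the arm holds its last target. There are 200 camera calls.

## Working session

There is one attempt and no reset: what is moved stays moved. The work goes in short steps, Python scripts to look and compute and a tool call to move; the robot and the scene stay as the last step left them, time stands still between calls to the robot, and variables do not carry over. Pictures are saved under pics/ and viewed, about 8 in all and at most 12, crops included, and the job is handed in when it is done.

Besides the shell and the picture viewer there is one more tool, called after "Request:" by a JSON object that holds its "name" and its "arguments". step_arm: Moves the arm, as the interface text tells. Its arguments: {"type":"object","properties":{"increments":{"type":"array"},"hand":{"type":"number"}},"required":["increments"]}

```bash
ls; mkdir -p pics; python3 - <<'E'
from plant import robot,capture,camera_params
import cv2,numpy as np
s=robot.read_state();print(s['time_s'],s['ee_pos'],s['orientation'],s['finger_gap'],robot.tips_ahead)
for n in('scene','top'):
    p,d=capture(n);cv2.imwrite(f'pics/{n}0.png',p[...,::-1]);np.savez(f'pics/{n}0.npz',p=p,d=d)
    c=camera_params(n);print(n,c)
E
```

```text
pics
0.0 [ 0.24264388 -0.52082474  0.30298792] [[ 9.06536930e-01  4.22126341e-01 -3.82048402e-04]
 [ 4.22126345e-01 -9.06535387e-01  1.71469818e-03]
 [ 3.77478872e-04 -1.71570992e-03 -9.99998457e-01]] 0.9997408810530208 0.0726
scene {'fx': 446.0902757612329, 'fy': 446.0902757612329, 'cx': 321.0184352827416, 'cy': 243.96128123823834, 'R': array([[-0.07336997,  0.99728868, -0.00566916],
       [ 0.77398136,  0.05335466, -0.63095653],
       [-0.62894332, -0.05068108, -0.77579748]]), 't': array([ 0.08219603, -0.26014844,  1.2680305 ])}
top {'fx': 596.0817832671903, 'fy': 596.0817832671903, 'cx': 322.78699598151906, 'cy': 241.93790484370854, 'R': array([[ 0.02636896, -0.99951348,  0.01665757],
       [-0.9975817 , -0.02738264, -0.06388231],
       [ 0.06430736, -0.01493278, -0.99781841]]), 't': array([-0.06801931,  0.41029445,  1.12705023])}
```

View pics/top0.png

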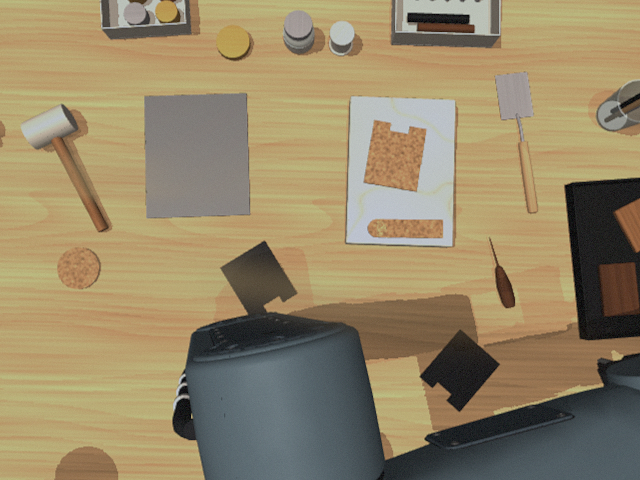

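View pics/scene0.png

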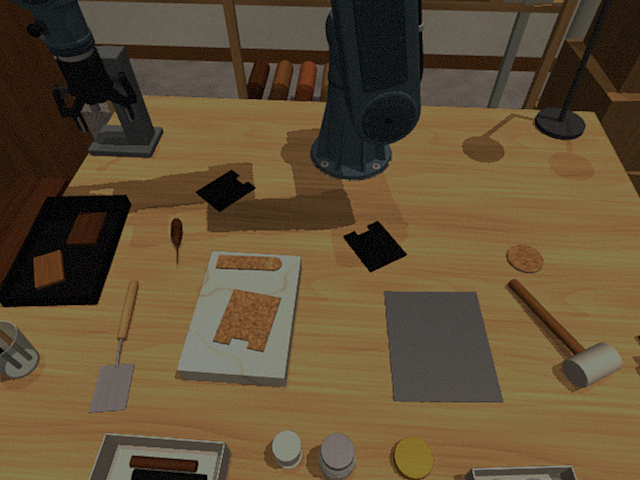

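Two views. The wanted piece is the cork notched plate at top (396,155). What could be confused with it: the strap at (405,228), black plates at (260,277) and (460,370), and a cork disc at (78,268). I choose the one with a notch, in cork, on the slab, and will check it in a close crop.

```bash
cat > h.py <<'E'
import numpy as np,cv2
from plant import robot,capture,camera_params
def ray(c,uv,z):
    uv=np.atleast_2d(uv).astype(float);d=np.c_[(uv[:,0]-c['cx'])/c['fx'],(uv[:,1]-c['cy'])/c['fy'],np.ones(len(uv))]@c['R']
    o=-c['R'].T@c['t'];return o+d*((z-o[2])/d[:,2])[:,None]
def blobs(mask,amin=300):
    cs,_=cv2.findContours(mask.astype(np.uint8)*255,cv2.RETR_EXTERNAL,cv2.CHAIN_APPROX_NONE)
    return [c for c in cs if cv2.contourArea(c)>amin]
def rect(c,cam,z):
    P=ray(cam,c[:,0,:],z)[:,:2]
    r=cv2.minAreaRect((P*1000).astype(np.float32));b=cv2.boxPoints(r);return np.round(r[0],1),np.round(r[1],1),round(r[2],1),np.round(b,0).tolist()
E
python3 - <<'E'
from h import *
D=np.load('pics/top0.npz');p=D['p'];d=D['d'];c=camera_params('top')
h=cv2.cvtColor(p,cv2.COLOR_RGB2HSV)
for u,v in((396,155),(405,228),(360,120),(200,150),(300,150)):
    z=d[v,u]; X=np.array([(u-c['cx'])/c['fx']*z,(v-c['cy'])/c['fy']*z,z]);print((u,v),h[v,u],(c['R'].T@(X-c['t'])).round(4))
roi=np.zeros(p.shape[:2],bool);roi[85:255,340:465]=1
m=np.zeros_like(roi);m[102:238,356:448]=1
slab=roi&(h[...,1]<70)&(h[...,2]>110)
cork=m&(h[...,1]>80)
cork=cv2.morphologyEx(cork.astype(np.uint8),cv2.MORPH_OPEN,np.ones((3,3)))
cork=cv2.morphologyEx(cork,cv2.MORPH_CLOSE,np.ones((3,3)))
for x in blobs(cork): print('cork',rect(x,c,.05))
for x in blobs(slab,3000): print('slab',rect(x,c,.045))
roi[:]=0;roi[85:225,135:258]=1
for x in blobs(roi&(h[...,1]<60),3000): print('mat',rect(x,c,.003))
cv2.imwrite('pics/crop.png',cv2.resize(p[85:255,340:465,::-1],None,fx=3,fy=3))
E
```

```text
(396, 155) [ 14 131 152] [ 0.5767 -0.1893  0.0495]
(405, 228) [ 14 128 149] [ 0.44   -0.209   0.0476]
(360, 120) [ 75   5 194] [ 0.6429 -0.1208  0.0434]
(200, 150) [ 11  15 132] [0.585  0.1861 0.0037]
(300, 150) [ 21  97 189] [ 0.5913 -0.0079  0.0016]
cork (array([ 439.5, -208.7]), array([ 32.7, 138. ]), 0.7, [[422.0, -140.0], [424.0, -278.0], [457.0, -277.0], [455.0, -139.0]])
cork (array([ 575.5, -187.2]), array([ 99.7, 119.5]), 81.8, [[509.0, -228.0], [627.0, -245.0], [642.0, -146.0], [524.0, -129.0]])
slab (array([ 548.3, -199.2]), array([201.4, 281.7]), 89.6, [[407.0, -299.0], [688.0, -301.0], [690.0, -99.0], [408.0, -98.0]])
mat (array([575.8, 192.7]), array([239.9, 199.7]), 3.6, [[450.0, 285.0], [462.0, 85.0], [702.0, 101.0], [689.0, 300.0]])
```

View pics/crop.png

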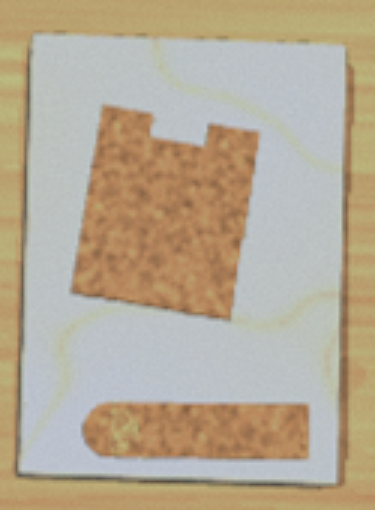

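The crop shows the notched cork plate (notch up, towards +x) and the strap below it. The measured sizes agree with the given ones (99.7x119.5, slab 201x282, mat 240x200 mm). The template centre is at (575,-187) mm with yaw -8°, and the slab's mat-side edge is at y≈-99.

The plan is to push the rear edge (-y side) with two part-open fingers that have the jaw axis along world x.

Request:
{"name": "step_arm", "arguments": {"increments": [{"tx": 40,"ty": -8.5},{"tx": 40,"ty": -8.5},{"tx": 40,"ty": -8.5},{"tx": 40,"ty": -8.5},{"tx": 40,"ty": -8.5},{"tx": 40,"ty": -8.5},{"tx": 40,"ty": -8.5},{"tx": 40,"ty": -8.5}], "hand": 0.25}}

```text
validation failed for argument at $.in...
```

Request:
{"name": "step_arm", "arguments": {"increments": [{"tx": 40,"ty": -8.5},{"tx": 40,"ty": -8.5},{"rz": -7},{"rz": -7},{"rz": -7},{"rz": -7},{"rz": -7},{"rz": -7}]}}

```text
validation failed for argument at $.in...
```

Request:
{"name": "step_arm", "arguments": {"increments": [{"rz": -7},{"rz": -7},{"rz": -7},{"rz": -2},{},{},{},{}]}}

```text
validation failed for argument at $.in...
```

```bash
python3 - <<'E'
from h import *
s=robot.read_state();print({k:np.round(v,4).tolist() for k,v in s.items()},robot.tips_ahead)
E
```

```text
{'time_s': 0.1, 'q': [-1.3413, 0.1815, 1.6079, 0.0, 1.3538, -0.2063], 'qd': [-0.0023, -0.0015, -0.0011, 0.0011, -0.002, 0.0023], 'tau': [0.0003, -44.5875, -35.224, -0.0004, 0.0041, -0.0], 'ee_pos': [0.2427, -0.5209, 0.3031], 'orientation': [[0.9065, 0.4221, -0.0004], [0.4221, -0.9065, 0.0016], [0.0003, -0.0016, -1.0]], 'contact_force': [0.001, 0.6369, -0.6923], 'ft_torque': [0.0319, -0.0088, 0.002], 'finger_gap': 0.9968} 0.0726
```

Request:
{"name": "step_arm", "arguments": {"increments": [{"tx": 40,"ty": -8.5,"tz": 0,"rx": 0,"ry": 0,"rz": 0},{"tx": 40,"ty": -8.5,"tz": 0,"rx": 0,"ry": 0,"rz": 0},{"tx": 40,"ty": -8.5,"tz": 0,"rx": 0,"ry": 0,"rz": 0},{"tx": 40,"ty": -8.5,"tz": 0,"rx": 0,"ry": 0,"rz": 0},{"tx": 40,"ty": -8.5,"tz": 0,"rx": 0,"ry": 0,"rz": 0},{"tx": 40,"ty": -8.5,"tz": 0,"rx": 0,"ry": 0,"rz": 0},{"tx": 40,"ty": -8.5,"tz": 0,"rx": 0,"ry": 0,"rz": 0},{"tx": 40,"ty": -8.5,"tz": 0,"rx": 0,"ry": 0,"rz": 0}], "hand": 0.25}}

```text
time_s: 0.77
ee_pos: [0.5054, -0.3228, 0.3035]
orientation: [[0.907, 0.422, -0.0], [0.422, -0.907, 0.0], [-0.0, -0.001, -1.0]]
contact_force: [0.3, -1.6, -0.2]
finger_gap: 0.75
```

Request:
{"name": "step_arm", "arguments": {"increments": [{"tx": 40,"ty": -8.5,"tz": 0,"rx": 0,"ry": 0,"rz": 0},{"tx": 40,"ty": -8.5,"tz": 0,"rx": 0,"ry": 0,"rz": 0},{"tx": 0,"ty": 0,"tz": 0,"rx": 0,"ry": 0,"rz": -7},{"tx": 0,"ty": 0,"tz": 0,"rx": 0,"ry": 0,"rz": -7},{"tx": 0,"ty": 0,"tz": 0,"rx": 0,"ry": 0,"rz": -7},{"tx": 0,"ty": 0,"tz": 0,"rx": 0,"ry": 0,"rz": -7},{"tx": 0,"ty": 0,"tz": 0,"rx": 0,"ry": 0,"rz": -7},{"tx": 0,"ty": 0,"tz": 0,"rx": 0,"ry": 0,"rz": -7}]}}

```text
time_s: 1.43
ee_pos: [0.5693, -0.2751, 0.3032]
orientation: [[0.385, 0.923, -0.001], [0.923, -0.385, 0.001], [0.0, -0.001, -1.0]]
contact_force: [-0.4, -0.1, 0.5]
finger_gap: 0.752
```

Request:
{"name": "step_arm", "arguments": {"increments": [{"tx": 0,"ty": 0,"tz": 0,"rx": 0,"ry": 0,"rz": -7},{"tx": 0,"ty": 0,"tz": 0,"rx": 0,"ry": 0,"rz": -7},{"tx": 0,"ty": 0,"tz": 0,"rx": 0,"ry": 0,"rz": -7},{"tx": 0,"ty": 0,"tz": 0,"rx": 0,"ry": 0,"rz": -2},{"tx": 0,"ty": 0,"tz": 0,"rx": 0,"ry": 0,"rz": 0},{"tx": 0,"ty": 0,"tz": 0,"rx": 0,"ry": 0,"rz": 0},{"tx": 0,"ty": 0,"tz": 0,"rx": 0,"ry": 0,"rz": 0},{"tx": 0,"ty": 0,"tz": 0,"rx": 0,"ry": 0,"rz": 0}]}}

```text
time_s: 2.1
ee_pos: [0.5694, -0.2753, 0.3037]
orientation: [[0.002, 1.0, -0.0], [1.0, -0.002, 0.0], [0.0, -0.0, -1.0]]
contact_force: [0.3, -0.5, -0.6]
finger_gap: 0.75
```

```bash
python3 - <<'E'
from h import *
s=robot.read_state();print({k:np.round(v,4).tolist() for k,v in s.items()},robot.tips_ahead)
E
```

```text
{'time_s': 2.1, 'q': [-0.6377, 0.3069, 1.4538, -0.0, 1.3812, -0.6362], 'qd': [-0.0029, -0.0022, -0.002, -0.0005, 0.0008, -0.0044], 'tau': [0.0005, -51.14, -35.4997, -0.0003, 0.0035, 0.0132], 'ee_pos': [0.5694, -0.2753, 0.3037], 'orientation': [[0.0015, 1.0, -0.0002], [1.0, -0.0015, 0.0002], [0.0002, -0.0002, -1.0]], 'contact_force': [0.277, -0.4738, -0.6435], 'ft_torque': [-0.0154, -0.022, -0.0175], 'finger_gap': 0.7499} 0.0726
```

Request:
{"name": "step_arm", "arguments": {"increments": [{"tx": 0,"ty": 3,"tz": 30,"rx": 0,"ry": 0,"rz": 0},{"tx": 0,"ty": 3,"tz": 30,"rx": 0,"ry": 0,"rz": 0},{"tx": 0,"ty": 0,"tz": 30,"rx": 0,"ry": 0,"rz": 0},{"tx": 0,"ty": 0,"tz": 30,"rx": 0,"ry": 0,"rz": 0},{"tx": 0,"ty": 0,"tz": 30,"rx": 0,"ry": 0,"rz": 0},{"tx": 0,"ty": 0,"tz": 22,"rx": 0,"ry": 0,"rz": 0},{"tx": 0,"ty": 0,"tz": 6,"rx": 0,"ry": 0,"rz": 0},{"tx": 0,"ty": 0,"tz": 0,"rx": 0,"ry": 0,"rz": 0}]}}

```text
time_s: 2.77
ee_pos: [0.5743, -0.2746, 0.1236]
orientation: [[0.001, 1.0, -0.004], [1.0, -0.001, 0.003], [0.003, -0.004, -1.0]]
contact_force: [0.5, -0.3, 1.0]
finger_gap: 0.749
```

Request:
{"name": "step_arm", "arguments": {"increments": [{"tx": 0,"ty": 0,"tz": 1,"rx": 0,"ry": 0,"rz": 0},{"tx": 0,"ty": 0,"tz": 1,"rx": 0,"ry": 0,"rz": 0},{"tx": 0,"ty": 0,"tz": 1,"rx": 0,"ry": 0,"rz": 0},{"tx": 0,"ty": 0,"tz": 0,"rx": 0,"ry": 0,"rz": 0},{"tx": 0,"ty": 0,"tz": 0,"rx": 0,"ry": 0,"rz": 0},{"tx": 0,"ty": 0,"tz": 0,"rx": 0,"ry": 0,"rz": 0},{"tx": 0,"ty": 0,"tz": 0,"rx": 0,"ry": 0,"rz": 0},{"tx": 0,"ty": 0,"tz": 0,"rx": 0,"ry": 0,"rz": 0}]}}

```text
time_s: 3.43
ee_pos: [0.5755, -0.2754, 0.1231]
orientation: [[0.001, 1.0, 0.0], [1.0, -0.001, -0.0], [-0.0, 0.0, -1.0]]
contact_force: [0.3, -0.8, 0.2]
finger_gap: 0.752
```

```bash
python3 - <<'E'
from h import *
s=robot.read_state();print(s['ee_pos'],s['contact_force'],s['q'])
p,d=capture('wrist');cv2.imwrite('pics/w1.png',p[...,::-1])
E
```

```text
[ 0.57551999 -0.27537277  0.12307707] [ 0.31107455 -0.79788222  0.21290078] [-6.31997068e-01  5.21412618e-01  1.55498789e+00  3.84127473e-05
  1.06498717e+00 -6.31480960e-01]
```

View pics/w1.png

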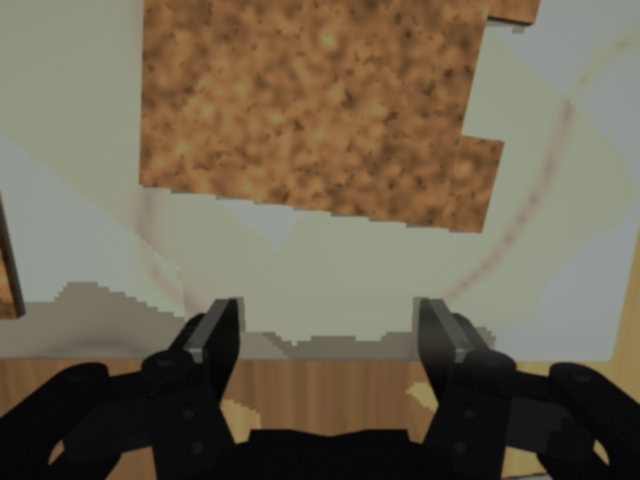

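The wrist picture shows both fingertips (225,310) and (430,310) behind the plate's rear edge (145,187)-(480,232), clear of it. I'll lower them to feel the slab.

Request:
{"name": "step_arm", "arguments": {"increments": [{"tx": 0,"ty": 0,"tz": 1,"rx": 0,"ry": 0,"rz": 0},{"tx": 0,"ty": 0,"tz": 1,"rx": 0,"ry": 0,"rz": 0},{"tx": 0,"ty": 0,"tz": 1,"rx": 0,"ry": 0,"rz": 0},{"tx": 0,"ty": 0,"tz": 1,"rx": 0,"ry": 0,"rz": 0},{"tx": 0,"ty": 0,"tz": 0,"rx": 0,"ry": 0,"rz": 0},{"tx": 0,"ty": 0,"tz": 0,"rx": 0,"ry": 0,"rz": 0},{"tx": 0,"ty": 0,"tz": 0,"rx": 0,"ry": 0,"rz": 0},{"tx": 0,"ty": 0,"tz": 0,"rx": 0,"ry": 0,"rz": 0}]}}

```text
time_s: 4.15
ee_pos: [0.5755, -0.2754, 0.1189]
orientation: [[0.001, 1.0, 0.0], [1.0, -0.001, -0.0], [-0.0, 0.0, -1.0]]
contact_force: [0.1, -0.6, 0.3]
finger_gap: 0.749
```

Request:
{"name": "step_arm", "arguments": {"increments": [{"tx": 0,"ty": 0,"tz": 1,"rx": 0,"ry": 0,"rz": 0},{"tx": 0,"ty": 0,"tz": 1,"rx": 0,"ry": 0,"rz": 0},{"tx": 0,"ty": 0,"tz": 1,"rx": 0,"ry": 0,"rz": 0},{"tx": 0,"ty": 0,"tz": 0,"rx": 0,"ry": 0,"rz": 0},{"tx": 0,"ty": 0,"tz": 0,"rx": 0,"ry": 0,"rz": 0},{"tx": 0,"ty": 0,"tz": 0,"rx": 0,"ry": 0,"rz": 0},{"tx": 0,"ty": 0,"tz": 0,"rx": 0,"ry": 0,"rz": 0},{"tx": 0,"ty": 0,"tz": 0,"rx": 0,"ry": 0,"rz": 0}]}}

```text
time_s: 4.82
ee_pos: [0.5755, -0.2754, 0.1159]
orientation: [[0.001, 1.0, 0.0], [1.0, -0.001, -0.0], [-0.0, 0.0, -1.0]]
contact_force: [-1.0, 0.3, 0.0]
finger_gap: 0.751
```

Request:
{"name": "step_arm", "arguments": {"increments": [{"tx": 0,"ty": 0,"tz": 1,"rx": 0,"ry": 0,"rz": 0},{"tx": 0,"ty": 0,"tz": 1,"rx": 0,"ry": 0,"rz": 0},{"tx": 0,"ty": 0,"tz": 1,"rx": 0,"ry": 0,"rz": 0},{"tx": 0,"ty": 0,"tz": 1,"rx": 0,"ry": 0,"rz": 0},{"tx": 0,"ty": 0,"tz": 0,"rx": 0,"ry": 0,"rz": 0},{"tx": 0,"ty": 0,"tz": 0,"rx": 0,"ry": 0,"rz": 0},{"tx": 0,"ty": 0,"tz": 0,"rx": 0,"ry": 0,"rz": 0},{"tx": 0,"ty": 0,"tz": 0,"rx": 0,"ry": 0,"rz": 0}]}}

```text
time_s: 5.48
ee_pos: [0.5755, -0.2754, 0.1119]
orientation: [[0.001, 1.0, -0.0], [1.0, -0.001, 0.0], [0.0, -0.0, -1.0]]
contact_force: [0.0, 0.4, -0.7]
finger_gap: 0.75
```

Request:
{"name": "step_arm", "arguments": {"increments": [{"tx": 0,"ty": 0,"tz": 1,"rx": 0,"ry": 0,"rz": 0},{"tx": 0,"ty": 0,"tz": 1,"rx": 0,"ry": 0,"rz": 0},{"tx": 0,"ty": 0,"tz": 1,"rx": 0,"ry": 0,"rz": 0},{"tx": 0,"ty": 0,"tz": 0,"rx": 0,"ry": 0,"rz": 0},{"tx": 0,"ty": 0,"tz": 0,"rx": 0,"ry": 0,"rz": 0},{"tx": 0,"ty": 0,"tz": 0,"rx": 0,"ry": 0,"rz": 0},{"tx": 0,"ty": 0,"tz": 0,"rx": 0,"ry": 0,"rz": 0},{"tx": 0,"ty": 0,"tz": 0,"rx": 0,"ry": 0,"rz": 0}]}}

```text
time_s: 6.15
ee_pos: [0.5757, -0.2754, 0.1115]
orientation: [[0.0, 1.0, -0.0], [1.0, -0.0, -0.0], [-0.0, -0.0, -1.0]]
contact_force: [-7.6, 4.7, 17.8]
finger_gap: 0.75
```

Contact is at TCP z≈0.1117, so I raise to a tip clearance of about 1.5 mm and push towards +y (tool +x).

Request:
{"name": "step_arm", "arguments": {"increments": [{"tx": 0,"ty": 0,"tz": -4.3,"rx": 0,"ry": 0,"rz": 0},{"tx": 0,"ty": 0,"tz": 0,"rx": 0,"ry": 0,"rz": 0},{"tx": 10,"ty": 0,"tz": 0,"rx": 0,"ry": 0,"rz": 0},{"tx": 10,"ty": 0,"tz": 0,"rx": 0,"ry": 0,"rz": 0},{"tx": 8,"ty": 0,"tz": 0,"rx": 0,"ry": 0,"rz": 0},{"tx": 8,"ty": 0,"tz": 0,"rx": 0,"ry": 0,"rz": 0},{"tx": 8,"ty": 0,"tz": 0,"rx": 0,"ry": 0,"rz": 0},{"tx": 8,"ty": 0,"tz": 0,"rx": 0,"ry": 0,"rz": 0}]}}

```text
time_s: 6.82
ee_pos: [0.5754, -0.2221, 0.113]
orientation: [[-0.0, 1.0, -0.0], [1.0, 0.0, 0.0], [0.0, -0.0, -1.0]]
contact_force: [0.3, -1.2, -1.1]
finger_gap: 0.748
```

Request:
{"name": "step_arm", "arguments": {"increments": [{"tx": 7,"ty": 0,"tz": 0,"rx": 0,"ry": 0,"rz": 0},{"tx": 7,"ty": 0,"tz": 0,"rx": 0,"ry": 0,"rz": 0},{"tx": 7,"ty": 0,"tz": 0,"rx": 0,"ry": 0,"rz": 0},{"tx": 5,"ty": 0,"tz": 0,"rx": 0,"ry": 0,"rz": 0},{"tx": 5,"ty": 0,"tz": 0,"rx": 0,"ry": 0,"rz": 0},{"tx": 3,"ty": 0,"tz": 0,"rx": 0,"ry": 0,"rz": 0},{"tx": 0,"ty": 0,"tz": 0,"rx": 0,"ry": 0,"rz": 0},{"tx": 0,"ty": 0,"tz": 0,"rx": 0,"ry": 0,"rz": 0}]}}

```text
time_s: 7.48
ee_pos: [0.5756, -0.1893, 0.1133]
orientation: [[0.0, 1.0, 0.0], [1.0, -0.0, -0.0], [-0.0, 0.0, -1.0]]
contact_force: [0.3, -0.7, -0.7]
finger_gap: 0.75
```

```bash
cat > look.py <<'E'
from h import *
import sys
def corners(name='top',z=.05,roi=(85,225,340,465)):
    p,d=capture(name);c=camera_params(name)
    h=cv2.cvtColor(p,cv2.COLOR_RGB2HSV);return p,d,c,h
p,d,c,h=corners()
m=np.zeros(p.shape[:2],bool);m[90:214,270:450]=1
k=m&(h[...,1]>105)&(h[...,0]<17)
k=cv2.morphologyEx(k.astype(np.uint8),cv2.MORPH_OPEN,np.ones((3,3)))
for x in blobs(k,1000): print('cork',rect(x,c,.05))
s=robot.read_state();print(s['ee_pos'].round(4),s['contact_force'].round(1))
cv2.imwrite('pics/'+sys.argv[1],np.vstack([cv2.resize(p[70:260,120:480,::-1],None,fx=2,fy=2),cv2.cvtColor(cv2.resize(k[70:260,120:480]*255,None,fx=.5,fy=.5),cv2.COLOR_GRAY2BGR).repeat(1,0) if 0 else np.zeros((1,720,3),np.uint8)]))
E
python3 look.py t1.png
```

```text
[ 0.5756 -0.1895  0.1132] [ 1.3 -0.7 -0.1]
```

View pics/t1.png

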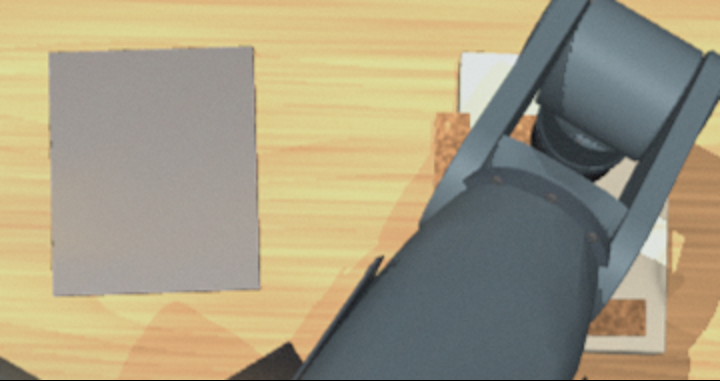

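The plate overhangs the slab's mat edge (crop column 434 against 459, about 22 mm). I'll push about 9 mm more, back off and rise.

Request:
{"name": "step_arm", "arguments": {"increments": [{"tx": 3,"ty": 0,"tz": 0,"rx": 0,"ry": 0,"rz": 0},{"tx": 3,"ty": 0,"tz": 0,"rx": 0,"ry": 0,"rz": 0},{"tx": 3,"ty": 0,"tz": 0,"rx": 0,"ry": 0,"rz": 0},{"tx": 0,"ty": 0,"tz": 0,"rx": 0,"ry": 0,"rz": 0},{"tx": -10,"ty": 0,"tz": 0,"rx": 0,"ry": 0,"rz": 0},{"tx": -10,"ty": 0,"tz": -10,"rx": 0,"ry": 0,"rz": 0},{"tx": 0,"ty": 0,"tz": -40,"rx": 0,"ry": 0,"rz": 0},{"tx": 0,"ty": 0,"tz": -40,"rx": 0,"ry": 0,"rz": 0}]}}

```text
time_s: 8.2
ee_pos: [0.574, -0.2013, 0.2025]
orientation: [[0.002, 1.0, -0.005], [1.0, -0.002, 0.003], [0.003, -0.005, -1.0]]
contact_force: [1.9, -0.5, 0.5]
finger_gap: 0.75
```

Request:
{"name": "step_arm", "arguments": {"increments": [{"tx": 0,"ty": 0,"tz": -40,"rx": 7,"ry": 0,"rz": 0},{"tx": 0,"ty": 0,"tz": -40,"rx": 7,"ry": 0,"rz": 0},{"tx": 0,"ty": 0,"tz": -40,"rx": 7,"ry": 0,"rz": 0},{"tx": 0,"ty": 0,"tz": -20,"rx": 0,"ry": 7,"rz": 0},{"tx": 0,"ty": 0,"tz": 0,"rx": 0,"ry": 7,"rz": 0},{"tx": 0,"ty": 0,"tz": 0,"rx": 0,"ry": 0,"rz": 0},{"tx": 0,"ty": 0,"tz": 0,"rx": 0,"ry": 0,"rz": 0},{"tx": 0,"ty": 0,"tz": 0,"rx": 0,"ry": 0,"rz": 0}]}}

```text
time_s: 8.87
ee_pos: [0.5945, -0.2011, 0.3319]
orientation: [[0.081, 0.941, -0.328], [0.971, 0.0, 0.241], [0.227, -0.338, -0.913]]
contact_force: [-0.4, -0.1, 0.1]
finger_gap: 0.747
```

```bash
python3 - <<'E'
from h import *
s=robot.read_state();print(np.round(s['q'],4).tolist(),np.round(s['ee_pos'],4).tolist(),np.round(s['orientation'],4).tolist())
p,d=capture('top');print(cv2.imwrite('pics/top2.png',p[...,::-1]))
E
```

```text
[-0.5314, 0.5046, 1.1736, 0.0432, 1.8806, -0.4846] [0.5945, -0.2011, 0.3319] [[0.0812, 0.941, -0.3284], [0.9706, 0.0003, 0.2408], [0.2266, -0.3383, -0.9133]]
True
```

View pics/top2.png

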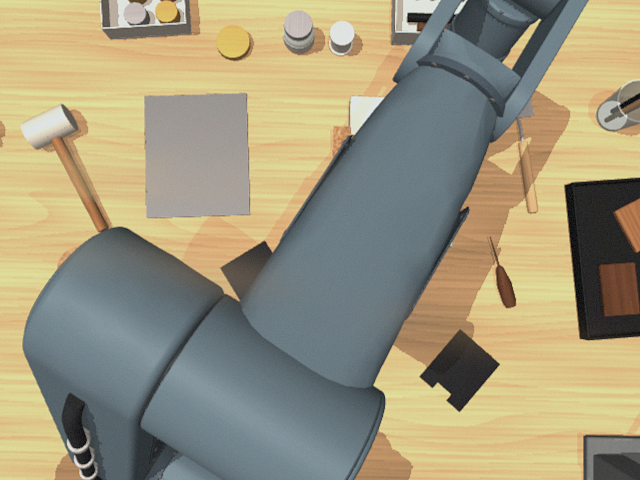

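The plate edge sticks out left of the slab at (335-350,125-160), the arm hiding the rest. I'll fit the arm's kinematics from the logged states to check the reach of the grasp and flip poses.

```bash
cat > kin.py <<'E'
import numpy as np
from scipy.optimize import least_squares
from scipy.spatial.transform import Rotation as Ro
D=[([-1.3413,.1815,1.6079,0,1.3538,-.2063],[.2427,-.5209,.3031]),
([-.6377,.3069,1.4538,0,1.3812,-.6362],[.5694,-.2753,.3037]),
([-.631997,.521413,1.554988,0,1.064987,-.631481],[.57552,-.275373,.123077]),
([-.5314,.5046,1.1736,.0432,1.8806,-.4846],[.5945,-.2011,.3319])]
Y=lambda a:Ro.from_euler('y',a).as_matrix();Z=lambda a:Ro.from_euler('z',a).as_matrix()
def fk(q,k):
    h,a1,oy,L2,a3,L3,d6,a6=k
    A=Z(q[0]);B=A@Y(q[1]);C=B@Y(q[2]);W=C@Z(q[3]);E=W@Y(q[4])
    wc=A@[a1,oy,h]+B@[0,0,L2]+C@[a3,0,L3]
    return wc+E@[a6,0,d6],E@Z(q[5])@Z(-np.pi/2),wc
k0=np.array([.36,0,0.1,.45,0,.42,.25,0])
k=least_squares(lambda k:np.r_[np.concatenate([fk(q,k)[0]-p for q,p in D])*1000,(k-k0)*.3],k0).x
lo=np.array([-2.99,-.89,.3,-1.14,0,-3.12]);hi=np.array([2.99,2.07,2.58,4.28,2.63,3.12])
def ik(p,R,q0):
    def f(q):
        P,r,_=fk(q,k);return np.r_[(P-p)*10,Ro.from_matrix(R.T@r).as_rotvec()*2,(q-q0)*1e-4]
    s=least_squares(f,np.clip(q0,lo+1e-3,hi-1e-3),bounds=(lo,hi));return s.x,2*s.cost
E
python3 - <<'E'
from kin import *
print(k.round(4))
for q,p in D:
    P,R,wc=fk(q,k);print(((P-p)*1000).round(2),wc.round(3))
print(fk(D[-1][0],k)[1].round(3))
E
```

```text
[3.132e-01 1.000e-04 1.178e-01 4.378e-01 8.520e-02 5.145e-01 2.461e-01
 0.000e+00]
[-0.04 -0.   -0.05] [ 0.243 -0.521  0.549]
[0.   0.   0.05] [ 0.569 -0.275  0.55 ]
[-0.   -0.01  0.  ] [ 0.576 -0.275  0.369]
[0.02 0.03 0.  ] [ 0.675 -0.26   0.557]
[[-0.081 -0.941 -0.328]
 [-0.971 -0.     0.241]
 [-0.227  0.338 -0.913]]
```

```bash
sed -i 's/Z(-np.pi\/2)/Z(np.pi\/2)/' kin.py; python3 - <<'E'
from kin import *
r=np.radians
def pose(al,sg):  # tool z rotates in yz plane: al=0 -> -y, 90 -> -z, 180 -> +y ; sg: tool x = sg*world x
    z=np.array([0,-np.cos(r(al)),-np.sin(r(al))]);x=np.array([sg,0,0.]);return np.c_[x,np.cross(z,x),z]
q0=np.array([-.6,.5,1.3,0,1.3,-.6])
for sg in(1,-1):
  for tilt in(15,25):
    qq=[]
    for q4 in(0,1.5,3,-1):
      for q6 in(-2,0,2):
        s=q0.copy();s[3]=q4;s[5]=q6;s[0]=0
        R=pose(tilt,sg);q,c=ik(np.array([.575,-.022,.0475+.0625*np.sin(r(tilt))]),R,s)
        if c<1e-4:qq.append(q)
    if not qq: print(sg,tilt,'none');continue
    for q in {tuple(x.round(2)) for x in qq}:
      print('grasp',sg,tilt,q,'wc',fk(np.array(q),k)[2].round(2))
      for al in range(tilt+15,161,15):
        f=(al-tilt)/(160-tilt)
        q,c=ik(np.array([.575,-.022+f*.10,.064+.2*np.sin(np.pi*min(1,f*1.0))+.03*f]),pose(al,sg),np.array(q))
        print('   ',al,q.round(2),'%.1e'%c, fk(q,k)[2].round(2))
E
```

```text
1 15 none
1 25 none
-1 15 none
-1 25 none
```

```bash
cat > pl.py <<'E'
from kin import *
r=np.radians
def pose(al,sg,yaw=0):
    z=np.array([0,-np.cos(r(al)),-np.sin(r(al))]);x=np.array([sg,0,0.]);return Z(r(yaw))@np.c_[x,np.cross(z,x),z]
def allik(p,R,n=40):
    rg=np.random.default_rng(0);out=[]
    for i in range(n):
        s=lo+(hi-lo)*rg.random(6);s[0]=rg.uniform(-1,1);q,c=ik(p,R,s);out.append((c,tuple(q.round(2))))
    return sorted(out)
E
python3 - <<'E'
from pl import *
for sg in(1,-1):
  for yaw in(0,30,-30,60,-60):
    R=pose(15,sg,yaw);p=np.array([.575,-.085,.0475])-R[:,2]*.0625
    o=allik(p,R,25);print(sg,yaw,[(float('%.1e'%c),q) for c,q in o[:2]])
E
```

```text
1 0 [(0.086, (np.float64(0.15), np.float64(0.9), np.float64(1.51), np.float64(-1.14), np.float64(1.48), np.float64(2.4))), (0.086, (np.float64(0.15), np.float64(0.9), np.float64(1.51), np.float64(-1.14), np.float64(1.48), np.float64(2.4)))]
1 30 [(0.053, (np.float64(0.09), np.float64(0.77), np.float64(2.0), np.float64(4.28), np.float64(1.16), np.float64(2.82))), (0.053, (np.float64(0.09), np.float64(0.77), np.float64(2.0), np.float64(4.28), np.float64(1.16), np.float64(2.82)))]
1 -30 [(1.9e-08, (np.float64(0.08), np.float64(1.09), np.float64(1.16), np.float64(-0.97), np.float64(1.84), np.float64(2.41))), (2.1e-08, (np.float64(0.08), np.float64(1.09), np.float64(1.16), np.float64(-0.97), np.float64(1.84), np.float64(2.41)))]
1 60 [(1.9e-08, (np.float64(-0.17), np.float64(0.7), np.float64(2.24), np.float64(3.52), np.float64(1.12), np.float64(3.07))), (2.6e-08, (np.float64(-0.17), np.float64(0.7), np.float64(2.24), np.float64(3.52), np.float64(1.12), np.float64(3.07)))]
1 -60 [(1.3e-08, (np.float64(-0.06), np.float64(1.26), np.float64(0.81), np.float64(-0.72), np.float64(2.19), np.float
[... 682 characters left out ...]
oat64(1.16), np.float64(-0.97), np.float64(1.84), np.float64(-0.73))), (3.7e-08, (np.float64(0.08), np.float64(1.09), np.float64(1.16), np.float64(-0.97), np.float64(1.84), np.float64(-0.73)))]
-1 60 [(5.3e-09, (np.float64(-0.17), np.float64(0.7), np.float64(2.24), np.float64(3.52), np.float64(1.12), np.float64(-0.08))), (2.8e-08, (np.float64(-0.17), np.float64(0.7), np.float64(2.24), np.float64(3.52), np.float64(1.12), np.float64(-0.08)))]
-1 -60 [(3.4e-08, (np.float64(-0.06), np.float64(1.26), np.float64(0.81), np.float64(-0.72), np.float64(2.19), np.float64(-0.64))), (3.7e-08, (np.float64(-0.06), np.float64(1.26), np.float64(0.81), np.float64(-0.72), np.float64(2.19), np.float64(-0.64)))]
```

```bash
python3 - <<'E'
from pl import *
for yaw in(-10,-20,-30):
 for tilt in(15,20,25):
  R=pose(tilt,-1,yaw);p=np.array([.575,-.085,.0475])-R[:,2]*.0625
  o=[x for x in allik(p,R,25) if x[0]<1e-6];print(yaw,tilt,{tuple(map(float,q)) for c,q in o})
  if not o: continue
  q=np.array(o[0][1])
  if tilt!=20: continue
  for al in range(20,156,15):
    f=(al-20)/135
    q,c=ik(np.array([p[0],p[1]+.1*f,p[2]+.15*min(1,4*f)]),pose(al,-1,yaw),q);print('  ',al,q.round(2),'%.0e'%c,fk(q,k)[2].round(2))
  Rl=pose(155,-1,yaw);pl=np.array([.576,.193,.025])-Rl[:,2]*.1
  q,c=ik(pl,Rl,q);print('lay',pl.round(3),q.round(2),'%.0e'%c,fk(q,k)[2].round(2))
from h import *
p,d=capture('scene');cv2.imwrite('pics/s2.png',p[...,::-1])
E
```

```text
-10 15 set()
-10 20 {(0.13, 0.91, 1.45, -1.11, 1.52, -0.73)}
   20 [ 0.13  0.91  1.45 -1.11  1.52 -0.73] 6e-13 [0.63 0.2  0.15]
   35 [ 0.1   0.68  1.53 -0.93  1.41 -0.89] 1e-09 [0.62 0.18 0.28]
   50 [ 0.05  0.48  1.57 -0.7   1.35 -1.09] 1e-09 [0.61 0.15 0.39]
   65 [-0.02  0.38  1.59 -0.45  1.28 -1.26] 1e-09 [0.6  0.11 0.44]
   80 [-0.1   0.32  1.63 -0.19  1.21 -1.43] 1e-09 [0.59 0.06 0.46]
   95 [-0.19  0.28  1.67  0.09  1.19 -1.62] 1e-09 [0.58 0.01 0.46]
   110 [-0.28  0.28  1.7   0.37  1.22 -1.82] 1e-09 [ 0.57 -0.04  0.45]
   125 [-0.37  0.31  1.73  0.63  1.29 -2.  ] 1e-09 [ 0.56 -0.09  0.42]
   140 [-0.43  0.38  1.75  0.85  1.4  -2.15] 9e-10 [ 0.55 -0.12  0.38]
   155 [-0.47  0.47  1.76  1.05  1.52 -2.28] 8e-10 [ 0.55 -0.15  0.32]
lay [0.56  0.104 0.067] [-0.44  0.73  1.79  1.1   1.36 -2.53] 2e-09 [ 0.52 -0.12  0.17]
-10 25 {(0.11, 0.86, 1.48, -1.06, 1.46, -0.76)}
-20 15 {(0.11, 1.03, 1.29, -1.06, 1.71, -0.73)}
-20 20 {(0.1, 0.97, 1.32, -1.01, 1.65, -0.74)}
   20 [ 0.1   0.97  1.32 -1.01  1.65 -0.74] 5e-13 [0.67 0.19 0.15]
   35 [ 0.08  0.74  1.42 -0.84  1.53 -0.85] 1e-09 [0.66
[... 916 characters left out ...]
1 0.15 0.28]
   50 [ 0.01  0.6   1.38 -0.59  1.56 -0.91] 1e-09 [0.68 0.13 0.39]
   65 [-0.04  0.47  1.46 -0.39  1.43 -0.99] 9e-10 [0.66 0.09 0.44]
   80 [-0.11  0.38  1.54 -0.17  1.29 -1.11] 1e-09 [0.63 0.05 0.46]
   95 [-0.19  0.31  1.63  0.09  1.17 -1.28] 1e-09 [0.59 0.   0.46]
   110 [-0.28  0.27  1.72  0.38  1.1  -1.49] 2e-09 [ 0.56 -0.04  0.45]
   125 [-0.37  0.26  1.8   0.69  1.09 -1.75] 2e-09 [ 0.53 -0.08  0.42]
   140 [-0.44  0.29  1.86  0.99  1.15 -2.  ] 2e-09 [ 0.51 -0.11  0.38]
   155 [-0.49  0.37  1.91  1.25  1.27 -2.22] 1e-09 [ 0.49 -0.13  0.32]
lay [0.531 0.115 0.067] [-0.47  0.62  2.05  1.41  1.16 -2.63] 3e-09 [ 0.42 -0.08  0.17]
-30 25 {(0.05, 0.98, 1.24, -0.87, 1.71, -0.74)}
```

View pics/s2.png

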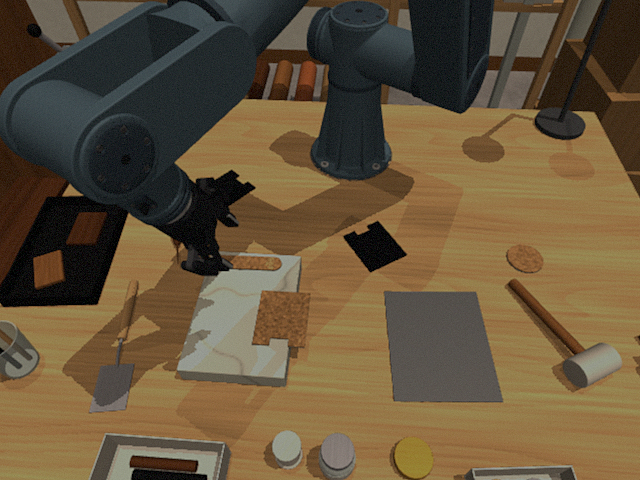

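```bash
cat > mv.py <<'E'
from pl import *
import json
def rows(p,R,p1,R1,n,pad=True):
    """print n integer-ish rows from (p,R) to (p1,R1), slerp and straight; returns simulated end"""
    w=Ro.from_matrix(R.T@R1).as_rotvec();out=[];P,Q=np.array(p,float),R.copy()
    for i in range(1,n+1):
        f=i/n;t=Q.T@(p+(p1-p)*f-P)*1000;tg=R@Ro.from_rotvec(w*f).as_matrix();a=np.degrees(Ro.from_matrix(Q.T@tg).as_rotvec())
        t=t.round(0 if i<n else 1);a=a.round(1);out.append([*t.tolist(),*a.tolist()])
        P=P+Q@t/1000;Q=Q@Ro.from_rotvec(np.radians(a)).as_matrix()
    for o in out: print(o)
    return P,Q
E
python3 - <<'E'
from mv import *
from h import *
p=cv2.imread('pics/s2.png')[...,::-1];c=camera_params('scene')
h=cv2.cvtColor(np.ascontiguousarray(p),cv2.COLOR_RGB2HSV);m=np.zeros(p.shape[:2],bool);m[282:356,235:322]=1
k_=(m&(h[...,1]>115)&(h[...,0]<16)).astype(np.uint8);k_=cv2.morphologyEx(k_,cv2.MORPH_OPEN,np.ones((3,3)));k_=cv2.morphologyEx(k_,cv2.MORPH_CLOSE,np.ones((5,5)))
for b in blobs(k_,800): print(rect(b,c,.05))
s=robot.read_state();p0,R0=s['ee_pos'],s['orientation']
Rg=pose(20,-1,-20);print(Rg.round(3))
pg=np.array([.575,-.082,.0475])-Rg[:,2]*.062;pre=pg-Rg[:,2]*.07;print('grasp tcp',pg,'pre',pre)
way=np.array([.64,-.05,.36])
print(np.degrees(np.linalg.norm(Ro.from_matrix(R0.T@Rg).as_rotvec())))
P,Q=rows(p0,R0,way,Rg,16);print();rows(P,Q,pre,Rg,8);print(P)
E
```

```text
(array([ 570. , -112.6]), array([119.8, 109.1]), 0.7, [[509.0, -59.0], [511.0, -168.0], [631.0, -166.0], [629.0, -57.0]])
[[-0.94   0.117 -0.321]
 [ 0.342  0.321 -0.883]
 [ 0.    -0.94  -0.342]]
grasp tcp [ 0.59492642 -0.02725262  0.06870525] pre [0.61742398 0.03455893 0.09264666]
93.15270798136105
[10.0, 2.0, -0.0, 3.2, -3.9, -2.9]
[9.0, 3.0, -1.0, 3.1, -4.0, -2.9]
[10.0, 3.0, -2.0, 3.2, -3.9, -2.9]
[9.0, 3.0, -3.0, 3.2, -4.0, -2.9]
[8.0, 3.0, -3.0, 3.1, -3.9, -2.9]
[8.0, 4.0, -4.0, 3.2, -3.9, -2.8]
[8.0, 4.0, -5.0, 3.2, -4.0, -2.9]
[7.0, 4.0, -6.0, 3.1, -3.9, -2.9]
[7.0, 4.0, -7.0, 3.2, -4.0, -2.9]
[5.0, 4.0, -7.0, 3.2, -3.9, -2.9]
[6.0, 4.0, -7.0, 3.1, -3.9, -2.9]
[4.0, 3.0, -8.0, 3.2, -4.0, -2.9]
[4.0, 4.0, -9.0, 3.2, -3.9, -2.9]
[2.0, 3.0, -9.0, 3.1, -4.0, -2.9]
[3.0, 2.0, -9.0, 3.2, -3.9, -2.9]
[0.9, 2.5, -10.0, 3.2, -3.9, -2.8]

[6.0, 34.0, 3.0, -0.0, -0.0, -0.0]
[7.0, 35.0, 3.0, -0.0, -0.0, -0.0]
[6.0, 34.0, 3.0, -0.0, -0.0, -0.0]
[6.0, 35.0, 3.0, -0.0, -0.0, -0.0]
[6.0, 34.0, 3.0, -0.0, -0.0, -0.0]
[7.0, 35.0, 3.0, -0.0, -0.0, -0.0]
[6.0, 34.0, 3.0, -0.0, -0.0, -0.0]
[6.3, 34.8, 2.9, -0.0, -0.0, -0.0]
[ 0.63997104 -0.04995704  0.36001842]
```

The scene view shows the plate at (282,318) overhanging the slab, now square to it. Its rear edge is at y≈-167, so its front edge should be at y≈-68. The mask's front edge, at about -58, takes in dark table shading. I'm moving to the pre-grasp pose.

Request:
{"name": "step_arm", "arguments": {"increments": [{"tx": 10,"ty": 2,"tz": 0,"rx": 3.2,"ry": -3.9,"rz": -2.9},{"tx": 9,"ty": 3,"tz": -1,"rx": 3.2,"ry": -3.9,"rz": -2.9},{"tx": 10,"ty": 3,"tz": -2,"rx": 3.2,"ry": -3.9,"rz": -2.9},{"tx": 9,"ty": 3,"tz": -3,"rx": 3.2,"ry": -3.9,"rz": -2.9},{"tx": 8,"ty": 3,"tz": -3,"rx": 3.2,"ry": -3.9,"rz": -2.9},{"tx": 8,"ty": 4,"tz": -4,"rx": 3.2,"ry": -3.9,"rz": -2.9},{"tx": 8,"ty": 4,"tz": -5,"rx": 3.2,"ry": -3.9,"rz": -2.9},{"tx": 7,"ty": 4,"tz": -6,"rx": 3.2,"ry": -3.9,"rz": -2.9}], "hand": 0.65}}

```text
time_s: 9.63
ee_pos: [0.6181, -0.1244, 0.3471]
orientation: [[-0.522, 0.631, -0.573], [0.852, 0.364, -0.376], [-0.028, -0.685, -0.728]]
contact_force: [0.4, -0.1, -0.5]
finger_gap: 0.354
```

Request:
{"name": "step_arm", "arguments": {"increments": [{"tx": 7,"ty": 4,"tz": -7,"rx": 3.2,"ry": -3.9,"rz": -2.9},{"tx": 5,"ty": 4,"tz": -7,"rx": 3.2,"ry": -3.9,"rz": -2.9},{"tx": 6,"ty": 4,"tz": -7,"rx": 3.2,"ry": -3.9,"rz": -2.9},{"tx": 4,"ty": 3,"tz": -8,"rx": 3.2,"ry": -3.9,"rz": -2.9},{"tx": 4,"ty": 4,"tz": -9,"rx": 3.2,"ry": -3.9,"rz": -2.9},{"tx": 2,"ty": 3,"tz": -9,"rx": 3.2,"ry": -3.9,"rz": -2.9},{"tx": 3,"ty": 2,"tz": -9,"rx": 3.2,"ry": -3.9,"rz": -2.9},{"tx": 1,"ty": 2.5,"tz": -10,"rx": 3.2,"ry": -3.9,"rz": -2.9}]}}

```text
time_s: 10.3
ee_pos: [0.6409, -0.049, 0.3613]
orientation: [[-0.94, 0.105, -0.326], [0.342, 0.323, -0.883], [0.013, -0.941, -0.339]]
contact_force: [0.5, 0.9, -0.0]
finger_gap: 0.349
```

Request:
{"name": "step_arm", "arguments": {"increments": [{"tx": 6,"ty": 34,"tz": 3,"rx": 0,"ry": 0,"rz": 0},{"tx": 7,"ty": 35,"tz": 3,"rx": 0,"ry": 0,"rz": 0},{"tx": 6,"ty": 34,"tz": 3,"rx": 0,"ry": 0,"rz": 0},{"tx": 6,"ty": 35,"tz": 3,"rx": 0,"ry": 0,"rz": 0},{"tx": 6,"ty": 34,"tz": 3,"rx": 0,"ry": 0,"rz": 0},{"tx": 6,"ty": 25,"tz": 2,"rx": 0,"ry": 0,"rz": 0},{"tx": 0,"ty": 0,"tz": 0,"rx": 0,"ry": 0,"rz": 0},{"tx": 0,"ty": 0,"tz": 0,"rx": 0,"ry": 0,"rz": 0}]}}

```text
time_s: 10.97
ee_pos: [0.6214, 0.012, 0.1697]
orientation: [[-0.938, 0.105, -0.33], [0.346, 0.324, -0.881], [0.014, -0.94, -0.34]]
contact_force: [-0.4, 0.8, 0.6]
finger_gap: 0.344
```

```bash
python3 - <<'E'
from mv import *
from h import *
s=robot.read_state();p0,R0=s['ee_pos'],s['orientation'];print(s['q'].round(2),p0.round(4),R0.round(3),s['finger_gap'])
Rg=pose(20,-1,-20)
for n in('wrist','top'):
    p,d=capture(n);c=camera_params(n);cv2.imwrite(f'pics/{n}3.png',p[...,::-1]);np.savez(f'pics/{n}3.npz',p=p,d=d,**c)
h=cv2.cvtColor(p,cv2.COLOR_RGB2HSV);m=np.zeros(p.shape[:2],bool);m[105:214,320:450]=1
k_=(m&(h[...,1]>115)&(h[...,0]<16)).astype(np.uint8);k_=cv2.morphologyEx(k_,cv2.MORPH_OPEN,np.ones((3,3)))
for b in blobs(k_,800): print(rect(b,c,.05))
w=cv2.imread('pics/wrist3.png');cv2.imwrite('pics/m3.png',np.hstack([cv2.resize(w,(480,360)),cv2.resize(p[80:260,300:460,::-1],(320,360))]))
E
```

```text
[ 0.15  0.87  1.25 -1.    1.79 -0.88] [0.6214 0.012  0.1697] [[-0.938  0.105 -0.33 ]
 [ 0.346  0.324 -0.881]
 [ 0.014 -0.94  -0.34 ]] 0.34447365333930186
(array([ 568.1, -119. ]), array([118.7,  99.5]), 1.1, [[508.0, -70.0], [510.0, -170.0], [628.0, -168.0], [626.0, -68.0]])
```

View pics/m3.png

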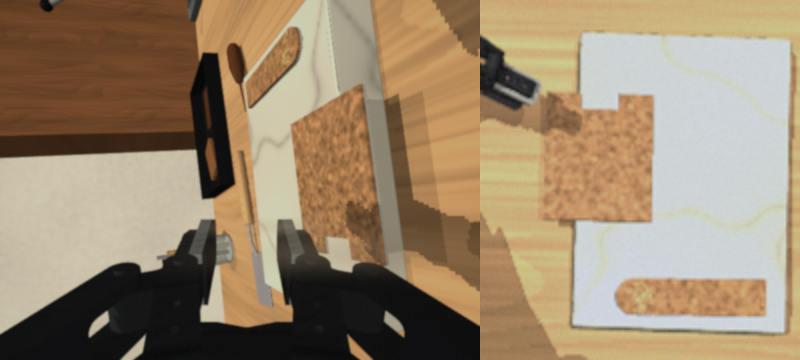

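Both views show the plate at centre (568,-119), front edge y≈-69 and x from 509 to 627, with the strap undisturbed. I'll go to the pre-grasp and then in.

```bash
python3 - <<'E'
from mv import *
from h import *
s=robot.read_state();p0,R0=s['ee_pos'],s['orientation']
Rg=pose(20,-1,-20);pg=np.array([.592,-.027,.0687]);pre=pg-Rg[:,2]*.07
P,Q=rows(p0,R0,pre,Rg,4);print();rows(P,Q,pg,Rg,4)
E
```

```text
[4.0, 21.0, 2.0, 0.0, -0.1, 0.1]
[4.0, 20.0, 3.0, 0.0, -0.1, 0.1]
[4.0, 21.0, 2.0, 0.0, -0.1, 0.1]
[3.8, 20.1, 2.5, 0.0, -0.2, 0.0]

[0.0, -0.0, 18.0, 0.0, 0.0, 0.0]
[0.0, -0.0, 17.0, 0.0, 0.0, 0.0]
[0.0, -0.0, 18.0, 0.0, 0.0, 0.0]
[0.1, -0.1, 17.0, 0.0, 0.0, 0.0]
```

Request:
{"name": "step_arm", "arguments": {"increments": [{"tx": 4,"ty": 20.5,"tz": 2.5,"rx": 0,"ry": 0,"rz": 0.8},{"tx": 4,"ty": 20.5,"tz": 2.5,"rx": 0,"ry": -0.5,"rz": 0},{"tx": 4,"ty": 20.5,"tz": 2.5,"rx": 0,"ry": 0,"rz": 0},{"tx": 4,"ty": 20.5,"tz": 2.5,"rx": 0,"ry": 0,"rz": 0},{"tx": 0,"ty": 0,"tz": 10,"rx": 0,"ry": 0,"rz": 0},{"tx": 0,"ty": 0,"tz": 10,"rx": 0,"ry": 0,"rz": 0},{"tx": 0,"ty": 0,"tz": 5,"rx": 0,"ry": 0,"rz": 0},{"tx": 0,"ty": 0,"tz": 0,"rx": 0,"ry": 0,"rz": 0}]}}

```text
time_s: 11.73
ee_pos: [0.606, 0.0103, 0.0834]
orientation: [[-0.938, 0.125, -0.324], [0.347, 0.319, -0.882], [-0.007, -0.939, -0.343]]
contact_force: [0.3, -0.7, -0.1]
finger_gap: 0.35
```

Request:
{"name": "step_arm", "arguments": {"increments": [{"tx": 0,"ty": 0,"tz": 8,"rx": 0,"ry": 0,"rz": 0},{"tx": 0,"ty": 0,"tz": 8,"rx": 0,"ry": 0,"rz": 0},{"tx": 0,"ty": 0,"tz": 8,"rx": 0,"ry": 0,"rz": 0},{"tx": 0,"ty": 0,"tz": 8,"rx": 0,"ry": 0,"rz": 0},{"tx": 0,"ty": 0,"tz": 7,"rx": 0,"ry": 0,"rz": 0},{"tx": 0,"ty": 0,"tz": 3,"rx": 0,"ry": 0,"rz": 0},{"tx": 0,"ty": 0,"tz": 0,"rx": 0,"ry": 0,"rz": 0},{"tx": 0,"ty": 0,"tz": 0,"rx": 0,"ry": 0,"rz": 0}]}}

```text
time_s: 12.4
ee_pos: [0.5919, -0.025, 0.0672]
orientation: [[-0.939, 0.122, -0.323], [0.345, 0.32, -0.882], [-0.004, -0.94, -0.342]]
contact_force: [0.0, 0.4, 0.7]
finger_gap: 0.35
```

```bash
python3 - <<'E'
from h import *
s=robot.read_state();print(s['q'].round(2),s['ee_pos'].round(4),s['contact_force'].round(1))
p,d=capture('scene');q,d=capture('wrist');cv2.imwrite('pics/m4.png',np.hstack([cv2.resize(p[230:400,180:360,::-1],(400,378)),cv2.resize(q[...,::-1],(400,378))]))
E
```

```text
[ 0.11  0.98  1.33 -1.01  1.65 -0.73] [ 0.5919 -0.025   0.0672] [0.  0.4 0.7]
```

View pics/m4.png

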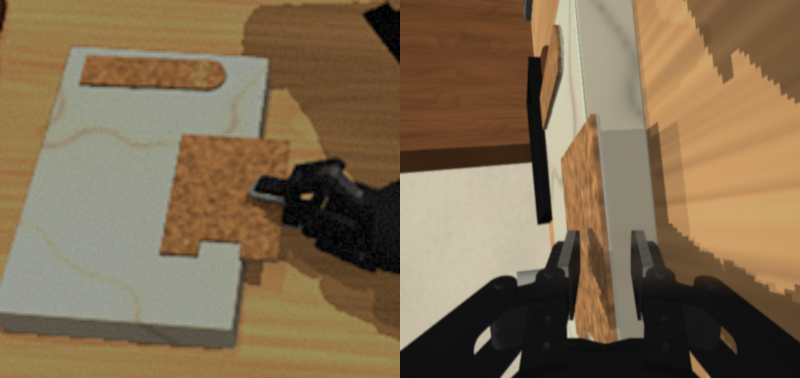

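The plate's edge lies between the open jaws in both pictures, so I close.

Request:
{"name": "step_arm", "arguments": {"increments": [{"tx": 0,"ty": 0,"tz": 0,"rx": 0,"ry": 0,"rz": 0},{"tx": 0,"ty": 0,"tz": 0,"rx": 0,"ry": 0,"rz": 0},{"tx": 0,"ty": 0,"tz": 0,"rx": 0,"ry": 0,"rz": 0},{"tx": 0,"ty": 0,"tz": 0,"rx": 0,"ry": 0,"rz": 0},{"tx": 0,"ty": 0,"tz": 0,"rx": 0,"ry": 0,"rz": 0},{"tx": 0,"ty": 0,"tz": 0,"rx": 0,"ry": 0,"rz": 0},{"tx": 0,"ty": 0,"tz": 0,"rx": 0,"ry": 0,"rz": 0},{"tx": 0,"ty": 0,"tz": 0,"rx": 0,"ry": 0,"rz": 0}], "hand": 1}}

```text
time_s: 13.17
ee_pos: [0.5927, -0.0249, 0.07]
orientation: [[-0.939, 0.123, -0.322], [0.345, 0.315, -0.884], [-0.007, -0.941, -0.338]]
contact_force: [-0.2, -0.1, 9.9]
finger_gap: 0.105
```

Request:
{"name": "step_arm", "arguments": {"increments": [{"tx": 0,"ty": -3,"tz": -1,"rx": 0,"ry": 0,"rz": 0},{"tx": 0,"ty": -4,"tz": -1.5,"rx": 0,"ry": 0,"rz": 0},{"tx": 0,"ty": -5,"tz": -2,"rx": 0,"ry": 0,"rz": 0},{"tx": 0,"ty": -6,"tz": -2,"rx": 0,"ry": 0,"rz": 0},{"tx": 0,"ty": -8,"tz": -3,"rx": 0,"ry": 0,"rz": 0},{"tx": 0,"ty": -8,"tz": -3,"rx": 0,"ry": 0,"rz": 0},{"tx": 0,"ty": -8,"tz": -3,"rx": 0,"ry": 0,"rz": 0},{"tx": 0,"ty": -8,"tz": -3,"rx": 0,"ry": 0,"rz": 0}]}}

```text
time_s: 13.83
ee_pos: [0.5918, -0.0242, 0.1207]
orientation: [[-0.939, 0.122, -0.322], [0.345, 0.321, -0.882], [-0.004, -0.939, -0.343]]
contact_force: [0.6, 0.4, -1.6]
finger_gap: 0.042
```

Request:
{"name": "step_arm", "arguments": {"increments": [{"tx": 0,"ty": -15,"tz": -5.5,"rx": 0,"ry": 0,"rz": 0},{"tx": 0,"ty": -22,"tz": -8,"rx": 0,"ry": 0,"rz": 0},{"tx": 0,"ty": -22,"tz": -8,"rx": 0,"ry": 0,"rz": 0},{"tx": 0,"ty": -22,"tz": -8,"rx": 0,"ry": 0,"rz": 0},{"tx": 0,"ty": -22,"tz": -8,"rx": 0,"ry": 0,"rz": 0},{"tx": 0,"ty": -22,"tz": -8,"rx": 0,"ry": 0,"rz": 0},{"tx": 0,"ty": -22,"tz": -8,"rx": 0,"ry": 0,"rz": 0},{"tx": 0,"ty": -18,"tz": -7,"rx": 0,"ry": 0,"rz": 0}]}}

```text
time_s: 14.5
ee_pos: [0.5912, -0.0236, 0.2982]
orientation: [[-0.939, 0.123, -0.322], [0.345, 0.321, -0.882], [-0.006, -0.939, -0.343]]
contact_force: [-0.5, 0.2, -1.1]
finger_gap: 0.041
```

```bash
python3 - <<'E'
from h import *
s=robot.read_state();print(s['q'].round(2),s['ee_pos'].round(4),s['contact_force'].round(1),s['finger_gap'])
p,d=capture('scene');q,d=capture('wrist');cv2.imwrite('pics/m5.png',np.hstack([cv2.resize(p[130:400,150:420,::-1],(400,400)),cv2.resize(q[...,::-1],(400,400))]))
c=camera_params('wrist');np.savez('pics/w5.npz',p=q,d=d,**c,ep=s['ee_pos'],eR=s['orientation'])
from pl import *
w=Ro.from_matrix(s['orientation'].T@pose(90,-1,-20)).as_rotvec();print(np.degrees(w))
w=Ro.from_matrix(s['orientation'].T@pose(150,-1,-20)).as_rotvec();print(np.degrees(w))
E
```

```text
[ 0.11  0.62  1.38 -1.05  1.81 -1.  ] [ 0.5912 -0.0236  0.2982] [-0.5  0.2 -1.1] 0.04102793815072208
[-69.91563482   0.1795468   -0.33362488]
[-129.91536642    0.37875757   -0.23403695]
```

View pics/m5.png

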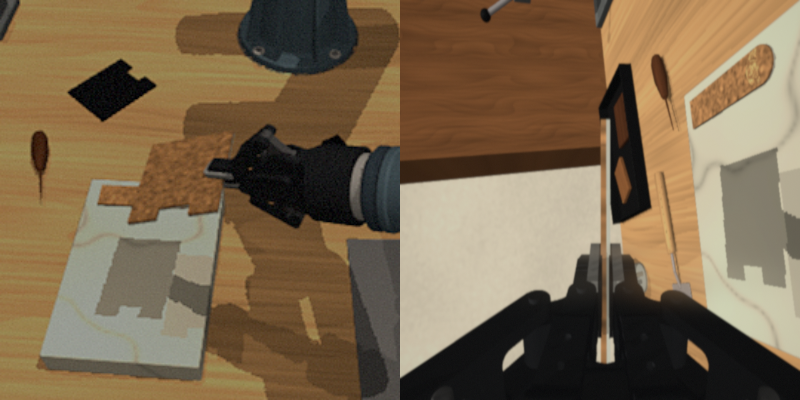

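The plate is firmly held and straight along the fingers in both views. I swing it through tool-down (about -tool x) to cork side down.

Request:
{"name": "step_arm", "arguments": {"increments": [{"tx": 0,"ty": 0,"tz": 0,"rx": -4,"ry": 0,"rz": 0},{"tx": 0,"ty": 0,"tz": 0,"rx": -6,"ry": 0,"rz": 0},{"tx": 0,"ty": 0,"tz": 0,"rx": -6,"ry": 0,"rz": 0},{"tx": 0,"ty": 0,"tz": 0,"rx": -6,"ry": 0,"rz": 0},{"tx": 0,"ty": 0,"tz": 0,"rx": -6,"ry": 0,"rz": 0},{"tx": 0,"ty": 0,"tz": 0,"rx": -6,"ry": 0,"rz": 0},{"tx": 0,"ty": 0,"tz": 0,"rx": -6,"ry": 0,"rz": 0},{"tx": 0,"ty": 0,"tz": 0,"rx": -6,"ry": 0,"rz": 0}]}}

```text
time_s: 15.27
ee_pos: [0.591, -0.0232, 0.2953]
orientation: [[-0.939, 0.317, -0.135], [0.345, 0.859, -0.378], [-0.004, -0.401, -0.916]]
contact_force: [-0.1, -0.4, -2.2]
finger_gap: 0.043
```

Request:
{"name": "step_arm", "arguments": {"increments": [{"tx": 0,"ty": 0,"tz": 0,"rx": -6,"ry": 0,"rz": 0},{"tx": 0,"ty": 0,"tz": 0,"rx": -6,"ry": 0,"rz": 0},{"tx": 0,"ty": 0,"tz": 0,"rx": -6,"ry": 0,"rz": 0},{"tx": 0,"ty": 0,"tz": 0,"rx": -6,"ry": 0,"rz": 0},{"tx": 0,"ty": 0,"tz": 0,"rx": -6,"ry": 0,"rz": 0},{"tx": 0,"ty": 0,"tz": 0,"rx": -6,"ry": 0,"rz": 0},{"tx": 0,"ty": 0,"tz": 0,"rx": -6,"ry": 0,"rz": 0},{"tx": 0,"ty": 0,"tz": 0,"rx": -6,"ry": 0,"rz": 0}]}}

```text
time_s: 15.93
ee_pos: [0.591, -0.0237, 0.2957]
orientation: [[-0.938, 0.313, 0.146], [0.346, 0.856, 0.385], [-0.004, 0.412, -0.911]]
contact_force: [0.6, 0.2, -1.6]
finger_gap: 0.044
```

Request:
{"name": "step_arm", "arguments": {"increments": [{"tx": 0,"ty": 0,"tz": 0,"rx": -6,"ry": 0,"rz": 0},{"tx": 0,"ty": 0,"tz": 0,"rx": -6,"ry": 0,"rz": 0},{"tx": 0,"ty": 0,"tz": 0,"rx": -6,"ry": 0,"rz": 0},{"tx": 0,"ty": 0,"tz": 0,"rx": -6,"ry": 0,"rz": 0},{"tx": 0,"ty": 0,"tz": 0,"rx": -6,"ry": 0,"rz": 0},{"tx": 0,"ty": 0,"tz": 0,"rx": -6,"ry": 0,"rz": 0},{"tx": 0,"ty": 0,"tz": 0,"rx": 0,"ry": 0,"rz": 0},{"tx": 0,"ty": 0,"tz": 0,"rx": 0,"ry": 0,"rz": 0}]}}

```text
time_s: 16.6
ee_pos: [0.5906, -0.0242, 0.2941]
orientation: [[-0.938, 0.174, 0.3], [0.346, 0.47, 0.812], [0.0, 0.865, -0.501]]
contact_force: [-0.4, -0.4, -0.5]
finger_gap: 0.042
```

```bash
python3 - <<'E'
from h import *
from pl import *
s=robot.read_state();print(s['time_s'],s['q'].round(2),s['ee_pos'].round(4),s['orientation'].round(3),s['contact_force'].round(1),s['finger_gap'])
p,d=capture('scene');np.savez('pics/s6.npz',p=p,d=d,**camera_params('scene'))
t,d=capture('top');np.savez('pics/t6.npz',p=t,d=d,**camera_params('top'))
cv2.imwrite('pics/m6.png',np.hstack([cv2.resize(p[130:420,200:520,::-1],(400,362)),cv2.resize(t[60:350,80:400,::-1],(400,362))]))
E
```

```text
16.6 [-0.62  0.31  1.74  0.99  1.54 -2.11] [ 0.5906 -0.0242  0.2941] [[-0.938  0.174  0.3  ]
 [ 0.346  0.47   0.812]
 [ 0.     0.865 -0.501]] [-0.4 -0.4 -0.5] 0.04153775161793712
```

View pics/m6.png

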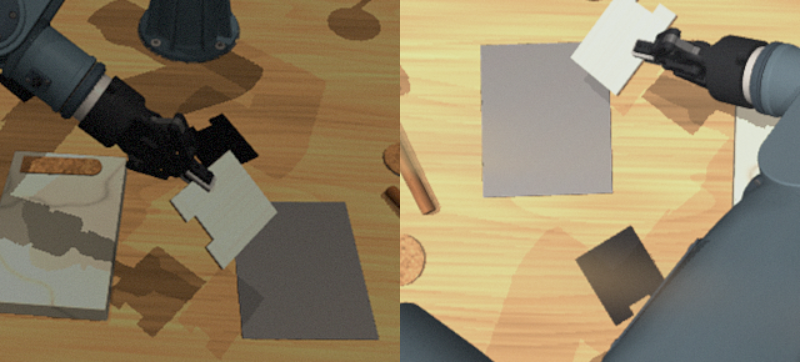

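Both views show bare aluminium up (cork down): scene crop (222,208), top crop (627,45). I'll measure the plate in the hand by depth and work out the lay-down pose.

```bash
python3 - <<'E'
from mv import *
from h import *
s=robot.read_state();ep,eR=s['ee_pos'],s['orientation']
for n,(r0,r1,c0,c1) in dict(t6=(50,150,205,310),s6=(240,350,330,430)).items():
    D=np.load(f'pics/{n}.npz');p,d=D['p'],D['d']
    m=np.zeros(p.shape[:2],bool);m[r0:r1,c0:c1]=1
    v,u=np.nonzero(m&(d>0));z=d[v,u]
    X=(np.c_[(u-D['cx'])/D['fx']*z,(v-D['cy'])/D['fy']*z,z]-D['t'])@D['R']
    T=(X-ep)@eR; k_=(abs(T[:,1])<.008)&(T[:,2]>.075)&(T[:,2]<.2)&(abs(T[:,0])<.12)
    T=T[k_];U=(T[:,[0,2]]*1000).astype(np.float32)
    print(n,len(T),'tool y',T[:,1].mean().round(4),cv2.minAreaRect(U),T.min(0).round(3),T.max(0).round(3))
    N=np.linalg.svd(T-T.mean(0),full_matrices=False)[2][2];print('normal',N.round(3))
E
```

```text
t6 2669 tool y 0.0007 ((-10.87124252319336, 102.97200012207031), (119.79000091552734, 100.20509338378906), 19.09237289428711) [-0.076 -0.007  0.075] [0.062 0.005 0.169]
normal [ 0.005 -1.    -0.014]
s6 3132 tool y 0.0002 ((-8.47665786743164, 103.9100341796875), (123.0328369140625, 99.64483642578125), 18.872638702392578) [-0.082 -0.006  0.075] [0.064 0.004 0.169]
normal [-0.01  1.    0.01]
```

```bash
cat > lay.py <<'E'
from mv import *
a=r(19);M=np.c_[[np.cos(a),0,np.sin(a)],[0,1,0],[-np.sin(a),0,np.cos(a)]]
def lay(psi,th,gap=.002,c=(.576,.197)):
    L=np.array([-np.cos(r(psi)),-np.sin(r(psi)),0]);H=np.array([-np.sin(r(psi)),np.cos(r(psi)),0])
    W=H*np.cos(r(th))-np.array([0,0,np.sin(r(th))]);B=np.c_[L,np.cross(W,L),W];R=B@M.T
    e=np.r_[c,0]+.05*H;ctr=e-.05*W;ctr[2]=.003+gap+.05*np.sin(r(th))+.0025*np.cos(r(th))
    return ctr-R@[-.010,0,.1035],R
E
python3 - <<'E'
from lay import *
from plant import robot
s=robot.read_state();q0=s['q']
for psi in(-37,-20,0):
  for th in(25,30,35):
    p,R=lay(psi,th);q,c=ik(p,R,q0)
    f=[(p+R@x)[2].round(3) for x in([0.011,-.022,.0726],[-.011,-.022,.0726],[.038,-.043,0],[-.038,-.043,0])]
    print(psi,th,p.round(3),q.round(2),'%.0e'%c,'low',f,fk(q,k)[2].round(2), 'rot',np.degrees(np.linalg.norm(Ro.from_matrix(s['orientation'].T@R).as_rotvec())).round(0))
E
```

```text
-37 25 [0.543 0.113 0.071] [-0.45  0.69  1.9   1.21  1.31 -2.42] 4e-09 low [np.float64(0.024), np.float64(0.021), np.float64(0.037), np.float64(0.027)] [ 0.48 -0.1   0.17] rot 10.0
-37 30 [0.547 0.118 0.083] [-0.42  0.62  1.9   1.15  1.26 -2.31] 3e-09 low [np.float64(0.031), np.float64(0.028), np.float64(0.052), np.float64(0.039)] [ 0.49 -0.09  0.2 ] rot 10.0
-37 35 [0.551 0.123 0.094] [-0.39  0.57  1.89  1.09  1.21 -2.19] 3e-09 low [np.float64(0.038), np.float64(0.034), np.float64(0.066), np.float64(0.051)] [ 0.5  -0.08  0.23] rot 12.0
-20 25 [0.569 0.107 0.071] [-0.41  0.79  1.66  0.99  1.5  -2.37] 4e-09 low [np.float64(0.024), np.float64(0.021), np.float64(0.037), np.float64(0.027)] [ 0.57 -0.12  0.17] rot 20.0
-20 30 [0.571 0.113 0.083] [-0.38  0.73  1.67  0.95  1.45 -2.29] 3e-09 low [np.float64(0.031), np.float64(0.028), np.float64(0.052), np.float64(0.039)] [ 0.58 -0.1   0.2 ] rot 19.0
-20 35 [0.574 0.119 0.094] [-0.35  0.68  1.68  0.9   1.41 -2.2 ] 2e-09 low [np.float64(0.038), np.float64(0.034), np.float64(0.066), np.float64(0.051)] [ 0.58 -0.09  0.23] rot 20.0
0 25 [0.6   0.11  0.071] [-0.32  0.93  1.37  0.81  1.74 -2.36] 7e-09 low [np.float64(0.024), np.float64(0.021), np.float64(0.037), np.float64(0.027)] [ 0.68 -0.1   0.17] rot 38.0
0 30 [0.6   0.116 0.083] [-0.3   0.87  1.39  0.76  1.69 -2.31] 7e-09 low [np.float64(0.031), np.float64(0.028), np.float64(0.052), np.float64(0.039)] [ 0.68 -0.09  0.2 ] rot 38.0
0 35 [0.6   0.123 0.094] [-0.27  0.82  1.41  0.72  1.65 -2.25] 6e-09 low [np.float64(0.038), np.float64(0.034), np.float64(0.066), np.float64(0.051)] [ 0.68 -0.07  0.23] rot 38.0
```

```bash
python3 - <<'E'
from lay import *
from plant import robot
s=robot.read_state();p,R=lay(2,25)
P,Q=rows(s['ee_pos'],s['orientation'],p+[0,0,.08],R,8);print();rows(P,Q,p,R,8)
E
```

```text
[4.0, -7.0, 23.0, -0.4, 4.8, -1.4]
[3.0, -8.0, 24.0, -0.5, 4.9, -1.3]
[1.0, -8.0, 23.0, -0.4, 4.8, -1.4]
[-1.0, -8.0, 24.0, -0.4, 4.9, -1.4]
[-3.0, -8.0, 23.0, -0.5, 4.8, -1.3]
[-4.0, -8.0, 23.0, -0.4, 4.8, -1.4]
[-6.0, -9.0, 22.0, -0.4, 4.9, -1.3]
[-8.1, -8.6, 22.0, -0.4, 4.8, -1.4]

[-1.0, -9.0, 4.0, -0.0, 0.0, -0.0]
[-2.0, -9.0, 4.0, -0.0, 0.0, -0.0]
[-1.0, -9.0, 4.0, -0.0, 0.0, -0.0]
[-1.0, -9.0, 4.0, -0.0, 0.0, -0.0]
[-2.0, -9.0, 4.0, -0.0, 0.0, -0.0]
[-1.0, -9.0, 4.0, -0.0, 0.0, -0.0]
[-2.0, -9.0, 4.0, -0.0, 0.0, -0.0]
[-1.0, -9.5, 4.1, -0.0, 0.0, -0.0]
```

Request:
{"name": "step_arm", "arguments": {"increments": [{"tx": 4,"ty": -7,"tz": 23,"rx": -0.4,"ry": 4.8,"rz": -1.4},{"tx": 3,"ty": -8,"tz": 24,"rx": -0.5,"ry": 4.9,"rz": -1.3},{"tx": 1,"ty": -8,"tz": 23,"rx": -0.4,"ry": 4.8,"rz": -1.4},{"tx": -1,"ty": -8,"tz": 24,"rx": -0.4,"ry": 4.9,"rz": -1.4},{"tx": -3,"ty": -8,"tz": 23,"rx": -0.5,"ry": 4.8,"rz": -1.3},{"tx": -4,"ty": -8,"tz": 23,"rx": -0.4,"ry": 4.8,"rz": -1.4},{"tx": -6,"ty": -9,"tz": 22,"rx": -0.4,"ry": 4.9,"rz": -1.3},{"tx": -8,"ty": -8.5,"tz": 22,"rx": -0.4,"ry": 4.8,"rz": -1.4}]}}

```text
time_s: 17.37
ee_pos: [0.604, 0.1122, 0.1517]
orientation: [[-0.933, -0.019, -0.358], [-0.332, 0.423, 0.843], [0.135, 0.906, -0.402]]
contact_force: [0.2, 0.3, -0.7]
finger_gap: 0.042
```

Request:
{"name": "step_arm", "arguments": {"increments": [{"tx": -1.5,"ty": -9,"tz": 4,"rx": 0,"ry": 0,"rz": 0},{"tx": -1.5,"ty": -9,"tz": 4,"rx": 0,"ry": 0,"rz": 0},{"tx": -1.5,"ty": -9,"tz": 4,"rx": 0,"ry": 0,"rz": 0},{"tx": -1.5,"ty": -9,"tz": 4,"rx": 0,"ry": 0,"rz": 0},{"tx": -1.5,"ty": -9,"tz": 4,"rx": 0,"ry": 0,"rz": 0},{"tx": -1.5,"ty": -9,"tz": 4,"rx": 0,"ry": 0,"rz": 0},{"tx": 0,"ty": 0,"tz": 0,"rx": 0,"ry": 0,"rz": 0},{"tx": 0,"ty": 0,"tz": 0,"rx": 0,"ry": 0,"rz": 0}]}}

```text
time_s: 18.03
ee_pos: [0.6039, 0.1112, 0.0916]
orientation: [[-0.935, -0.015, -0.354], [-0.327, 0.421, 0.846], [0.137, 0.907, -0.398]]
contact_force: [0.2, -0.4, -0.5]
finger_gap: 0.043
```

```bash
python3 - <<'E'
from lay import *
from h import *
s=robot.read_state();p,R=lay(2,25);print(s['ee_pos'].round(4),p.round(4),s['contact_force'].round(1))
rows(s['ee_pos'],s['orientation'],p,R,3)
im,d=capture('scene');t,d=capture('top')
cv2.imwrite('pics/m7.png',np.hstack([cv2.resize(im[200:430,280:540,::-1],(400,354)),cv2.resize(t[60:260,110:336,::-1],(400,354))]))
E
```

```text
[0.6039 0.1112 0.0916] [0.6033 0.1109 0.0711] [ 0.2 -0.4 -0.5]
[-1.0, -6.0, 3.0, 0.0, 0.0, 0.0]
[-0.0, -6.0, 2.0, 0.1, 0.0, 0.0]
[-1.2, -6.7, 3.2, 0.0, 0.1, 0.0]
```

View pics/m7.png

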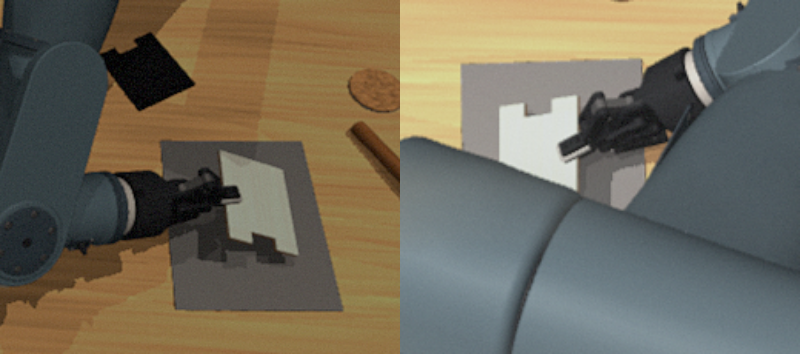

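The plate is over the mat, square to it and aluminium up (scene crop (260,205)). I lower it until the far edge touches.

Request:
{"name": "step_arm", "arguments": {"increments": [{"tx": -0.5,"ty": -5,"tz": 2,"rx": 0,"ry": 0,"rz": 0},{"tx": -0.5,"ty": -5,"tz": 2,"rx": 0,"ry": 0,"rz": 0},{"tx": -0.5,"ty": -4,"tz": 2,"rx": 0,"ry": 0,"rz": 0},{"tx": -0.5,"ty": -3,"tz": 1.5,"rx": 0,"ry": 0,"rz": 0},{"tx": 0,"ty": -2,"tz": 1,"rx": 0,"ry": 0,"rz": 0},{"tx": 0,"ty": -1,"tz": 0.4,"rx": 0,"ry": 0,"rz": 0},{"tx": 0,"ty": 0,"tz": 0,"rx": 0,"ry": 0,"rz": 0},{"tx": 0,"ty": 0,"tz": 0,"rx": 0,"ry": 0,"rz": 0}]}}

```text
time_s: 18.8
ee_pos: [0.6031, 0.1114, 0.0701]
orientation: [[-0.935, -0.016, -0.355], [-0.328, 0.421, 0.846], [0.136, 0.907, -0.399]]
contact_force: [-0.1, 0.9, -0.8]
finger_gap: 0.042
```

Request:
{"name": "step_arm", "arguments": {"increments": [{"tx": 0,"ty": -1,"tz": 0.4,"rx": 0,"ry": 0,"rz": 0},{"tx": 0,"ty": -1,"tz": 0.4,"rx": 0,"ry": 0,"rz": 0},{"tx": 0,"ty": 0,"tz": 0,"rx": 0,"ry": 0,"rz": 0},{"tx": 0,"ty": 0,"tz": 0,"rx": 0,"ry": 0,"rz": 0},{"tx": 0,"ty": 0,"tz": 0,"rx": 0,"ry": 0,"rz": 0},{"tx": 0,"ty": 0,"tz": 0,"rx": 0,"ry": 0,"rz": 0},{"tx": 0,"ty": 0,"tz": 0,"rx": 0,"ry": 0,"rz": 0},{"tx": 0,"ty": 0,"tz": 0,"rx": 0,"ry": 0,"rz": 0}]}}

```text
time_s: 19.47
ee_pos: [0.6032, 0.111, 0.0685]
orientation: [[-0.935, -0.017, -0.354], [-0.328, 0.42, 0.846], [0.135, 0.907, -0.399]]
contact_force: [2.7, -4.1, 4.8]
finger_gap: 0.047
```

Request:
{"name": "step_arm", "arguments": {"increments": [{"tx": 0,"ty": 0,"tz": 0,"rx": 0,"ry": 0,"rz": 0},{"tx": 0,"ty": 0,"tz": 0,"rx": 0,"ry": 0,"rz": 0},{"tx": 0,"ty": 0,"tz": 0,"rx": 0,"ry": 0,"rz": 0},{"tx": 0,"ty": 0,"tz": 0,"rx": 0,"ry": 0,"rz": 0},{"tx": 0,"ty": 0,"tz": 0,"rx": 0,"ry": 0,"rz": 0},{"tx": 0,"ty": 0,"tz": 0,"rx": 0,"ry": 0,"rz": 0},{"tx": 0,"ty": 0,"tz": 0,"rx": 0,"ry": 0,"rz": 0},{"tx": 0,"ty": 0,"tz": 0,"rx": 0,"ry": 0,"rz": 0}], "hand": 0.85}}

```text
time_s: 20.13
ee_pos: [0.6028, 0.1114, 0.0678]
orientation: [[-0.935, -0.016, -0.355], [-0.328, 0.421, 0.846], [0.136, 0.907, -0.399]]
contact_force: [-0.5, 0.3, -1.0]
finger_gap: 0.15
```

Request:
{"name": "step_arm", "arguments": {"increments": [{"tx": 0,"ty": 0,"tz": -6,"rx": 0,"ry": 0,"rz": 0},{"tx": 0,"ty": 0,"tz": -12,"rx": 0,"ry": 0,"rz": 0},{"tx": 0,"ty": 0,"tz": -18,"rx": 0,"ry": 0,"rz": 0},{"tx": 0,"ty": 0,"tz": -20,"rx": 0,"ry": 0,"rz": 0},{"tx": 0,"ty": 0,"tz": -20,"rx": 0,"ry": 0,"rz": 0},{"tx": 0,"ty": 0,"tz": 0,"rx": 0,"ry": 0,"rz": 0},{"tx": 0,"ty": 0,"tz": 0,"rx": 0,"ry": 0,"rz": 0},{"tx": 0,"ty": 0,"tz": 0,"rx": 0,"ry": 0,"rz": 0}]}}

```text
time_s: 20.8
ee_pos: [0.6297, 0.0468, 0.0982]
orientation: [[-0.935, -0.016, -0.354], [-0.328, 0.421, 0.846], [0.136, 0.907, -0.399]]
contact_force: [-0.9, -0.0, 0.1]
finger_gap: 0.147
```

Request:
{"name": "step_arm", "arguments": {"increments": [{"tx": 0,"ty": 25,"tz": -15,"rx": 0,"ry": 0,"rz": 0},{"tx": 0,"ty": 25,"tz": -15,"rx": 0,"ry": 0,"rz": 0},{"tx": 0,"ty": 25,"tz": -15,"rx": 0,"ry": 0,"rz": 0},{"tx": 0,"ty": 25,"tz": -15,"rx": 0,"ry": 0,"rz": 0},{"tx": 0,"ty": 25,"tz": -15,"rx": 0,"ry": 0,"rz": 0},{"tx": 0,"ty": 25,"tz": -15,"rx": 0,"ry": 0,"rz": 0},{"tx": 0,"ty": 0,"tz": 0,"rx": 0,"ry": 0,"rz": 0},{"tx": 0,"ty": 0,"tz": 0,"rx": 0,"ry": 0,"rz": 0}]}}

```text
time_s: 21.47
ee_pos: [0.6596, 0.0346, 0.2717]
orientation: [[-0.935, -0.019, -0.354], [-0.329, 0.422, 0.845], [0.133, 0.906, -0.401]]
contact_force: [0.1, 0.6, -0.3]
finger_gap: 0.148
```

```bash
python3 - <<'E'
from h import *
s=robot.read_state();print(s['ee_pos'].round(4),s['contact_force'].round(1))
im,d=capture('scene');c=camera_params('scene')
h=cv2.cvtColor(im,cv2.COLOR_RGB2HSV);m=np.zeros(im.shape[:2],bool);m[280:410,380:505]=1
k=(m&(h[...,2]>130)&(h[...,1]<70)).astype(np.uint8);k=cv2.morphologyEx(k,cv2.MORPH_OPEN,np.ones((3,3)))
for b in blobs(k,300):
    print(rect(b,c,.008))
    q=np.zeros_like(k);cv2.drawContours(q,[b],-1,1,-1);q=cv2.erode(q,np.ones((7,7)));v,u=np.nonzero(q&(d>0));z=d[v,u]
    X=(np.c_[(u-c['cx'])/c['fx']*z,(v-c['cy'])/c['fy']*z,z]-c['t'])@c['R'];N=np.linalg.svd(X-X.mean(0),full_matrices=False)[2][2];print('mean',X.mean(0).round(4),'normal',N.round(3))
m[:]=0;m[250:275,205:300]=1
k=(m&(h[...,1]>115)&(h[...,0]<16)).astype(np.uint8);k=cv2.morphologyEx(k,cv2.MORPH_OPEN,np.ones((3,3)))
for b in blobs(k,300): print('strap',rect(b,c,.05))
cv2.imwrite('pics/m8.png',im[200:440,180:560,::-1])
E
```

```text
[0.6596 0.0346 0.2717] [ 0.1  0.6 -0.3]
(array([576.3, 197.4]), array([119.4,  99.3]), 1.8, [[515.0, 245.0], [518.0, 146.0], [638.0, 150.0], [634.0, 249.0]])
mean [0.5745 0.1971 0.0081] normal [ 0.     0.001 -1.   ]
```

The plate is flat (normal vertical), bare face up at z 8 mm and centred. One number-only check of the strap, then I hand in.

```bash
python3 - <<'E'
from h import *
for n,(a,b,e,f) in dict(scene=(250,276,205,295),top=(212,244,356,450)).items():
    im,d=capture(n);c=camera_params(n);h=cv2.cvtColor(im,cv2.COLOR_RGB2HSV);m=np.zeros(im.shape[:2],bool);m[a:b,e:f]=1
    k=(m&(h[...,1]>80)&(h[...,0]<25)).astype(np.uint8);k=cv2.morphologyEx(k,cv2.MORPH_CLOSE,np.ones((3,3)))
    print(n,[rect(x,c,.05) for x in blobs(k,150)])
s=robot.read_state();print(s['time_s'],s['contact_force'].round(1),abs(s['qd']).max())
robot.job_done()
E
```

```text
scene []
top [(array([ 439.9, -210.6]), array([ 33.6, 134.5]), 1.6, [[421.0, -144.0], [425.0, -278.0], [459.0, -277.0], [455.0, -143.0]])]
21.6167 [ 1.4 -0.2 -0.2] 0.011110462689782106
the job is handed in; nothing more can be done
```

I handed the job in at 21.6 s. The broad template now lies on the mat with its bare aluminium face up and cork side down.

I pushed it square out over the slab's mat-side edge until it stuck out about 30 mm. I then gripped the overhanging edge from a 20° tilt, lifted it and swung it over through the vertical. Finally I set its far edge on the mat and let it down.

**Template:** The last check put its centre at (576, 197) mm, against a mat centre of (576, 193) mm. The top face is level at a height of 8 mm, and the outline measured 119 x 99 mm.

**Strap:** The top camera put it at (440, -211) mm, against (440, -209) mm at the start, so within measuring error. It was partly hidden there (134 mm visible of 140), and the scene camera's mask did not find it.

**Robot:** It had moved clear and the measured force was about zero.

**Checks that failed or disagreed:**
- One early scene-camera reading of the template's front edge, on the overhang, was about 10 mm out because of shading on the table. The top camera corrected it.
- The final picture could not be viewed because the picture limit was reached, so the last checks are numbers only.

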